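# Turn the inked block over onto the sheet and print it

## Task

The lino printing block lies on the bench with its inked face up, just in front of the printing board. Without picking it up or touching the inked face, push it square against the near edge of the board until it tips up and flips over that edge, so that it falls face down on the sheet of paper, its whole face on the paper and squared to the board. Then press firmly on its plain back with the fingertips for a moment to print, take the hand away, and leave the tools and jars around it alone.

Things in the scene. Friction and masses are not known exactly. Their poses are not given: they have to be found in the camera images.
- block: Printing block, loose, about 0.11 kg: plain plywood mount 90 (its x) x 120 (its y) x 12 mm, with a 3 mm lino face (black inked reed pattern on brown) on top, 15 mm in all. Origin at the centre of the plain wooden back (the underside at the start); its z points out through the face. Starts face up on the bench, its +x edge 3 to 45 mm short of the board and up to 0.2 rad from square.
- block_face: The block's lino face, 74 x 104 x 3 mm, inset 8 mm from the mount's edges; origin at the centre of where it meets the wood (12 mm above the block's underside). The fingers must not touch it.
- near_edge (a point): Middle of the block's long edge on its own -x side (the side facing the robot at the start), half-way up the 12 mm mount. Plain wood that grips the fingertips: pushed towards the board with 10 to 20 N, this edge goes up with rising fingertips, round the opposite edge held by the bench and the board.
- far_edge (a point): Middle of the block's long edge on its own +x side (the side facing the board at the start), half-way up the mount.
- left_edge (a point): Middle of the block's short edge on its own +y side, half-way up the mount.
- right_edge (a point): Middle of the block's short edge on its own -y side, half-way up the mount.
- board: The grey printing board, 190 mm (its x) by 280 mm (its y), 6 mm thick, flat on the bench on non-slip feet: it does not move. Origin at the centre of its underside; its x points from its near long edge (robot side) to its far one. A white sheet, 150 (x) by 210 mm (y), is taped on it flush with the near edge and centred in y.
- board_edge (a point): Middle of the board's near long edge, at its top corner (6 mm above the bench, 95 mm from the board's origin towards its -x).
- ink_jar: Squat black ink jar, 54 mm across, about 52 mm tall, left (+y) of the board; origin at the centre of its underside. Leave alone.
- baren: Round rubbing pad (baren), 114 mm across, with a strap handle, 28 mm tall, right of the board; origin at the centre of its underside. Leave alone.
- brayer: Ink roller: 90 mm wide rubber roller 32 mm in diameter, steel fork and wooden handle, about 165 mm long along its x, 42 mm tall, right of the block; origin on the bench, roller 75 mm to +x of it, handle to -x. Leave alone.
- reed_pen: Reed pen, 170 mm long along its x, 11 mm thick, on the bench left of the block; origin on the bench under its middle. Leave alone.
- gouge: Lino cutting gouge, 120 mm long along its x, bulb handle 24 mm thick to -x, on the bench right of the block; origin on the bench under its middle. Leave alone.
- pen_cup: Black pencil cup, 86 mm across, 100 mm tall, with cut reeds up to 170 mm high, left of the ink jar; origin at the centre of its underside. Leave alone.
- ink_bottle: Amber ink bottle, 44 mm across, 75 mm tall, left of the board; origin at the centre of its underside. Leave alone.
Things that resemble listed ones, but are neither listed nor needed, are in the scene too. Several things have the shape of the block; the one meant has the colours described above.

How it is judged:
By the outcome, as a careful person would: the job done as asked, in the order asked, and still so for the second after the job is handed in, with the robot touching nothing.
It also fails if it takes over 72 s, if anything falls off the work surface, if the arm or the gripper's body presses on something with over 40 N, if the wrist force passes 120 N, or if a joint passes its speed limit or range.

## Robot

A 6-joint arm with a two-finger parallel gripper is mounted at the origin on the work surface. World frame = base frame: x ahead of the robot, y to its left, z up, the work surface at z = 0. Lengths are in m, angles in rad, forces in N, time in s.
With the tool pointing down it reaches from about 0.35 to 0.875 m from the base axis. Payload 15.5 kg.
Tool frame: the origin (TCP) lies midway between the tips of the shut fingers; the grasp point (between the pads) lies 19 mm behind it (env.pinch_z is the distance from the TCP to the grasp point, in m); y points along the fingers, z is the direction in which the jaws open and shut, and the axes are right-handed (so a half turn about y gives the same grasp; the last joint's range is limited). The gripper opens to 85 mm and grips with 20 to 120 N. Pads are 22 mm wide; open, the fingers measure 114 mm over their backs; the gripper's body (76 mm by 85 mm) begins 54 mm behind the grasp point. The pads swing forward as they close: fully open they stand 13 mm farther back than shut.
Start: joints at [1.111, 0.494, 1.345, -0, 1.302, -0.096], TCP at [0.222, 0.584, 0.231] pointing down, gripper open.
Joint ranges: [-2.91, 2.91], [-0.82, 2.16], [0.22, 2.67], [-1.22, 4.37], [0.12, 2.79], [-3.08, 3.08]. Speed limits (rad/s): [1.89, 1.89, 2.57, 3.01, 3.01, 3.01].

## Interface

Orientations are given as [roll, pitch, yaw] about the fixed x, y, z axes, in that order (R = Rz(yaw) Ry(pitch) Rx(roll)).
In Python, from bench import env gives the robot as it stands. The module is installed in compiled form; this text tells all that it offers.
- The arm moves only by the tool move_arm, never from a script. Its argument "commands" is a list that holds one entry, the list of rows, each a list of 7 numbers: the shift along the tool's x, y, z in cm, then the turn, a rotation vector about the tool's x, y, z in degrees, then the opening in per cent of the stroke, from 0 (shut) to 100 (fully open). A call has 1 to 5 rows; each row shifts and turns the pose as measured when the row begins, along the tool's axes as they then stand; what a row does not reach is not made up. A row lasts 1/10 s, in which the tool goes at most 50 mm and 8.59 degrees, less where a joint would pass 70% of its speed; a pose out of reach is approached as far as the arm can. A call is refused whole if a number of a shift passes 5 or a number of a turn 8.59, either way. A call with a gripper value outside its range is refused whole. The fingers move at their own pace and stop on an object; the grip force is fixed at half the most. Time passes only in rows, so rows that do not move let the fingers close. It gives the time, the measured TCP pose, the force and the opening at its end, in the units of the state.
- env.read_state(): the state, without advancing time (a new reading comes with each control period).
- env.camera(name): name is "side" or "top"; returns the picture (420x560x3 uint8, blue, green, red); there is no depth.
- env.calibration(name): a dict with "intrinsics" (3x3 intrinsics, pixels), "R" (3x3) and "t" (3): a world point X has camera coordinates R X + t. Camera axes: x right, y down, z forward; pixel columns grow to the right and rows downward; lengths in m; the calibration is good to about 2 mm. A picture is of the moment at which its call begins. calibration takes no time and is no camera call.
- env.job_done(): hands the job in, once; it reports no verdict.
Trained networks look in the newest picture that a camera, given by its name, has taken for a name from the list of things; names that differ only in an ending like _2 or _b are one class to them, and where a whole thing is asked for, a point or a joint stands for the part that bears it (a point fixed in the world has none). Each returns a list of dicts, best first, with "p" (0 to 1); they miss things now and then, are a little off and sometimes report something else, mostly with a low value. They report only what shows in the picture. A call takes as long as a camera call. They do not tell look-alikes from the thing itself.
- env.masks_of(camera, query): "region" (420x560 bool, what is visible of it).
- env.place_of(camera, query): "at" ([x, y, z] in m, in world coordinates, good to about 4 mm: a listed point, or the origin of a listed thing).
The state is a dict: "time": time; "joints": joint angles; "joint_vel": joint speeds; "joint_efforts": joint torques, N m; "eef_pos": TCP position; "eef_rot": TCP orientation; "force": force on the tool from outside, world axes, zero at the start; "moment": the same for the moment, N m; "gripper_width": opening from 0.0 (shut) to 1.0 (fully open).
Only numpy, scipy, OpenCV 4.12 (cv2) and the standard library are available. Lean on these libraries where they do the work, as an engineer would, in place of code of your own. Each camera call takes 0.05 s, during which the arm holds its last target. There are 200 camera calls.

## Working session

There is one attempt and no reset: what is moved stays moved. The work goes in short steps, Python scripts to look and compute and a tool call to move; the robot and the scene stay as the last step left them, time stands still between calls to the robot, and variables do not carry over. Pictures are saved under pics/ and viewed, about 8 in all and at most 12, crops included, and the job is handed in when it is done.

Besides the shell and the picture viewer there is one more tool, called after "Request:" by a JSON object that holds its "fn" and its "kwargs". move_arm: Moves the arm, as the interface text tells. Its arguments: {"type":"object","properties":{"commands":{"type":"array","items":{"type":"array","items":{"type":"array","items":{"type":"number"}}}}},"required":["commands"]}

```bash
mkdir -p pics
cat > h.py <<'E'
from bench import env
import cv2, numpy as np
from scipy.spatial.transform import Rotation as Ro
def px(cam,X):
    c=env.calibration(cam); p=np.array(c["intrinsics"])@(np.array(c["R"])@np.array(X)+np.array(c["t"])); return p[:2]/p[2]
def ray(cam,uv,z):
    c=env.calibration(cam); R=np.array(c["R"]);t=np.array(c["t"]).ravel()
    d=R.T@np.linalg.inv(np.array(c["intrinsics"]))@np.array([uv[0],uv[1],1.]); o=-R.T@t
    return o+d*(z-o[2])/d[2]
E
python3 - <<'E'
from h import *
a=env.camera("top"); b=env.camera("side")
cv2.imwrite("pics/top0.png",a); cv2.imwrite("pics/side0.png",b)
for n in ["block","block_face","near_edge","far_edge","left_edge","right_edge","board","board_edge","brayer","gouge","reed_pen"]:
    for d in env.place_of("top",n)[:4]:
        print(n,round(d["p"],2),np.round(d["at"],3),np.round(px("top",d["at"])))
s=env.read_state(); print(s)
E
```

```text
block 0.97 [ 0.537  0.015 -0.002] [277. 213.]
block 0.81 [ 0.291 -0.33  -0.004] [396. 304.]
block 0.79 [ 0.432  0.298 -0.   ] [177. 247.]
block 0.66 [ 0.338  0.123 -0.001] [237. 282.]
block_face 0.9 [0.337 0.125 0.011] [236. 282.]
block_face 0.83 [ 0.333 -0.092  0.012] [313. 286.]
block_face 0.78 [0.436 0.299 0.008] [176. 245.]
block_face 0.77 [ 0.298 -0.334  0.018] [400. 302.]
near_edge 0.88 [0.494 0.006 0.006] [280. 228.]
near_edge 0.71 [0.454 0.259 0.009] [191. 239.]
near_edge 0.64 [0.384 0.115 0.011] [240. 266.]
near_edge 0.58 [ 0.352 -0.131  0.007] [327. 280.]
far_edge 0.86 [ 0.314 -0.054  0.009] [299. 293.]
far_edge 0.86 [0.416 0.336 0.006] [163. 252.]
far_edge 0.81 [0.298 0.127 0.01 ] [235. 297.]
far_edge 0.26 [0.651 0.308 0.005] [177. 171.]
left_edge 0.94 [0.529 0.071 0.004] [258. 216.]
left_edge 0.71 [ 0.339 -0.366  0.007] [410. 287.]
left_edge 0.67 [0.325 0.062 0.005] [258. 287.]
left_edge 0.65 [ 0.275 -0.112  0.007] [320. 307.]
right_edge 0.98 [ 0.55  -0.044  0.003] [298. 209.]
right_edge 0.78 [ 0.245 -0.29   0.008] [383. 320.]
right_edge 0.62 [ 0.388 -0.071  0.006] [306. 
[... 359 characters left out ...]
001] [223. 214.]
{'time': 0.65, 'joints': array([ 1.11146405e+00,  4.93601634e-01,  1.34551806e+00,  3.94753673e-05,
        1.30249388e+00, -9.55313899e-02]), 'joint_vel': array([ 5.00570572e-04,  1.19097444e-06, -1.14092372e-03,  3.71237953e-04,
        6.87730785e-04,  1.11515437e-05]), 'joint_efforts': array([-2.86152521e-03, -8.81728649e+01, -3.84201908e+01, -4.37561239e-04,
        8.39742333e-04,  1.07124617e-05]), 'eef_pos': array([0.222394  , 0.58408824, 0.23126982]), 'eef_rot': array([-1.57081352e+00,  3.98843158e-05, -3.63811349e-01]), 'force': array([0.5322202 , 0.7021466 , 0.34382419]), 'moment': array([-0.01674079,  0.03502168, -0.01614927]), 'gripper_width': 0.996596501119524}
```

Run:
```python
import cv2
a=cv2.imread("pics/top0.png")
cv2.imwrite("pics/top0c.png",cv2.resize(a[120:330,140:420],None,fx=2.8,fy=2.8,interpolation=cv2.INTER_CUBIC))
```

```text
(no output)
```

View pics/side0.png

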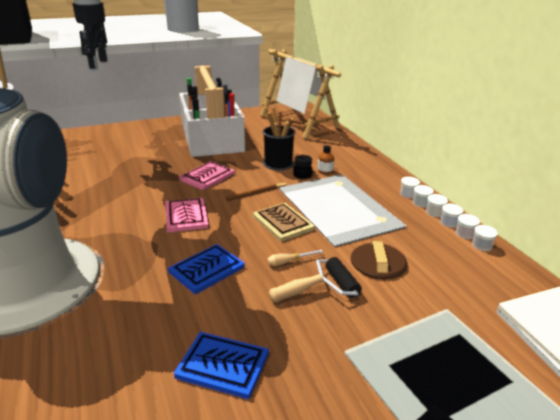

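View pics/top0c.png

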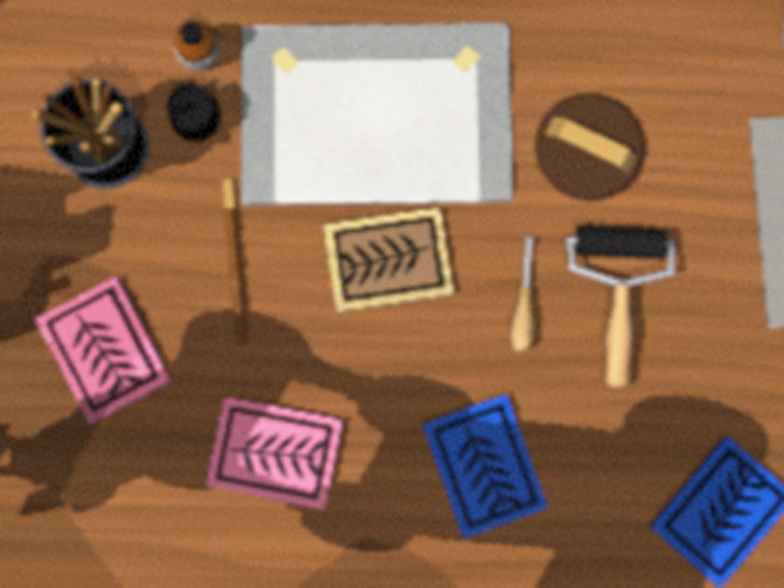

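The brown lino on plain wood at top (277,213) is the block. The look-alikes, two pink ones at (176,245) and (236,282) and two blue ones at (313,286) and (398,303), have the wrong colours, and the crop confirms this. The board's near edge is at row ~193. Next I measure the corners precisely.

Run:
```python
from h import *
def rect(n,z):
    for d in env.masks_of("top",n)[:1]:
        m=d["region"].astype(np.uint8); c=max(cv2.findContours(m,0,1)[0],key=cv2.contourArea)[:,0]
        P=np.array([ray("top",q,z)[:2] for q in c],np.float32)
        r=cv2.minAreaRect(P); print(n,round(d["p"],2),np.round(r[0],4),np.round(r[1],4),round(r[2],1)); print(np.round(cv2.boxPoints(r),3).tolist())
rect("block",0.012); rect("board",0.006)
f=lambda u,v:(u/2.8+140,v/2.8+120)
print("hand: block",[np.round(ray("top",f(*q),.012)[:2],3).tolist() for q in [(325,224),(440,208),(455,293),(338,311)]])
print("board",[np.round(ray("top",f(*q),.006)[:2],3).tolist() for q in [(243,204),(512,203),(275,203),(480,203)]])
```

```text
block 0.94 [0.3403 0.12  ] [0.1208 0.0928] 81.1
[[0.2849999964237213, 0.06800000369548798], [0.37700000405311584, 0.05299999937415123], [0.3959999978542328, 0.1720000058412552], [0.30399999022483826, 0.18700000643730164]]
board 0.76 [0.6946 0.0279] [0.19   0.2779] 2.8
[[0.5929999947547913, 0.16200000047683716], [0.6060000061988831, -0.11500000208616257], [0.7960000038146973, -0.10599999874830246], [0.7829999923706055, 0.17100000381469727]]
hand: block [[0.572, 0.077], [0.593, -0.04], [0.506, -0.058], [0.483, 0.061]]
board [[0.591, 0.163], [0.602, -0.115], [0.594, 0.13], [0.601, -0.082]]
```

Request:
{"fn": "move_arm", "kwargs": {"commands": [[[0,0,-5,0,-8.5,0,60],[0,0,-5,0,-8.5,0,60],[0,0,-5,0,-4,0,60],[0,0,-5,0,0,0,60],[0,0,-5,0,0,0,60]]]}}

```text
time: 1.25
eef_pos: [0.1912, 0.3403, 0.2294]
eef_rot: [-1.567, -0.002, 0.022]
force: [2.0, -0.7, 0.2]
gripper_width: 0.602
```

Request:
{"fn": "move_arm", "kwargs": {"commands": [[[2.8,0,-3.8,0,-1.4,0,60],[2.8,0,-3.8,0,0,0,60],[2.8,0,-3.8,0,0,0,60],[2.8,0,-3.8,0,0,0,60],[2.8,0,-3.8,0,0,0,60]]]}}

```text
time: 1.75
eef_pos: [0.3377, 0.1496, 0.2304]
eef_rot: [-1.566, -0.005, 0.053]
force: [1.5, 1.4, -0.8]
gripper_width: 0.599
```

Request:
{"fn": "move_arm", "kwargs": {"commands": [[[2.8,0,-3.8,0,0,0,60],[2.8,0,-3.8,0,0,0,60],[2.8,0,-3.8,0,0,0,60],[0,3,0,0,0,0,60],[0,0,0,0,0,0,60]]]}}

```text
time: 2.25
eef_pos: [0.4355, 0.0293, 0.2013]
eef_rot: [-1.567, -0.012, 0.045]
force: [-1.4, 0.4, 0.7]
gripper_width: 0.602
```

Request:
{"fn": "move_arm", "kwargs": {"commands": [[[0.7,4,-1.2,0,0,0.7,60],[0.5,4,-1.1,0,0,0,60],[0,4,0,0,0,0,60],[0,3,0,0,0,0,60],[0,0,0,0,0,0,60]]]}}

```text
time: 2.75
eef_pos: [0.4534, 0.0086, 0.0524]
eef_rot: [-1.568, -0.007, 0.049]
force: [-0.5, -0.4, -0.2]
gripper_width: 0.6
```

Run:
```python
from h import *
cv2.imwrite("pics/side1.png",cv2.resize(env.camera("side")[120:330,180:460],None,fx=2.8,fy=2.8,interpolation=cv2.INTER_CUBIC))
s=env.read_state(); print(s["eef_pos"],s["eef_rot"],s["force"])
```

```text
[0.45399816 0.00856899 0.05395056] [-1.56843586 -0.00876541  0.04864336] [-0.25334608  1.14717731  0.13162698]
```

View pics/side1.png

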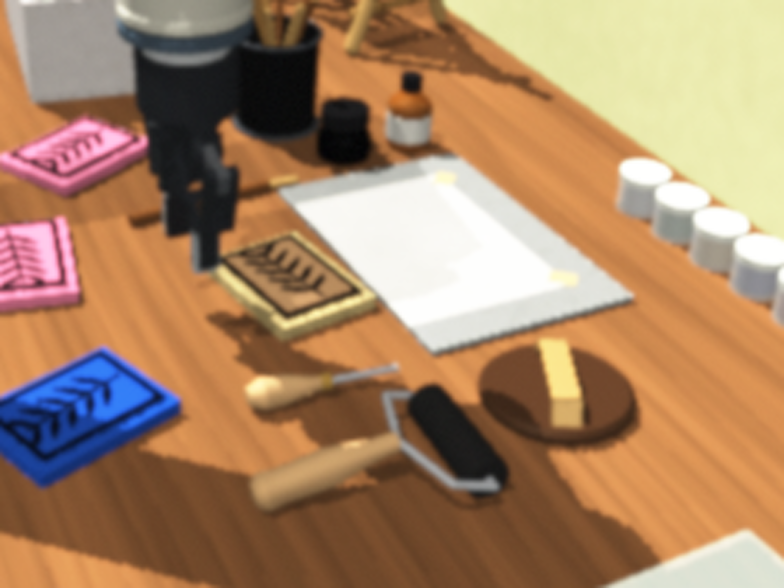

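The side picture shows the open fingers (~(205,240) in the crop) just behind the block's near edge, which is clear. Next I lower until the tips touch the bench.

Request:
{"fn": "move_arm", "kwargs": {"commands": [[[0,3.3,0,0,0,0.5,60],[0,0.5,0,0,0,0,60],[0,0.2,0,0,0,0,60],[0,0.2,0,0,0,0,60],[0,0,0,0,0,0,60]]]}}

```text
time: 3.3
eef_pos: [0.4588, 0.0099, 0.0199]
eef_rot: [-1.57, -0.01, 0.052]
force: [0.4, -1.2, -0.8]
gripper_width: 0.602
```

Request:
{"fn": "move_arm", "kwargs": {"commands": [[[0,0.3,0,0,0,0,60],[0,0.3,0,0,0,0,60],[0,0,0,0,0,0,60]]]}}

```text
time: 3.6
eef_pos: [0.4598, 0.0098, 0.0155]
eef_rot: [-1.57, -0.013, 0.052]
force: [0.1, -0.1, -0.1]
gripper_width: 0.598
```

Request:
{"fn": "move_arm", "kwargs": {"commands": [[[-0.1,0.3,0,0,0,0.8,60],[0,0.3,0,0,0,0,60],[0,0,0,0,0,0,60]]]}}

```text
time: 3.9
eef_pos: [0.4587, 0.0097, 0.0089]
eef_rot: [-1.57, 0.003, 0.051]
force: [0.7, -0.0, 0.0]
gripper_width: 0.597
```

Request:
{"fn": "move_arm", "kwargs": {"commands": [[[0,0.3,0,0,0,0,60],[0,0.2,0,0,0,0,60],[0,0,0,0,0,0,60]]]}}

```text
time: 4.2
eef_pos: [0.4585, 0.0097, 0.0032]
eef_rot: [-1.57, 0.003, 0.051]
force: [-0.6, 0.1, 0.0]
gripper_width: 0.604
```

Request:
{"fn": "move_arm", "kwargs": {"commands": [[[0,0.2,0,0,0,0,60],[0,0.2,0,0,0,0,60],[0,0,0,0,0,0,60]]]}}

```text
time: 4.5
eef_pos: [0.4585, 0.0097, -0.0012]
eef_rot: [-1.57, 0.003, 0.051]
force: [0.5, -1.0, 0.0]
gripper_width: 0.597
```

Request:
{"fn": "move_arm", "kwargs": {"commands": [[[0,0.2,0,0,0,0,60],[0,0.1,0,0,0,0,60]]]}}

```text
time: 4.7
eef_pos: [0.4586, 0.0097, -0.0035]
eef_rot: [-1.57, 0.002, 0.051]
force: [-6.6, 0.6, 53.8]
gripper_width: 0.599
```

Request:
{"fn": "move_arm", "kwargs": {"commands": [[[0,0.1,0,0,0,0,60],[0,0.1,0,0,0,0,60]]]}}

```text
time: 4.9
eef_pos: [0.4586, 0.0097, -0.0034]
eef_rot: [-1.571, 0.0, 0.052]
force: [-6.5, 0.0, 35.9]
gripper_width: 0.602
```

Request:
{"fn": "move_arm", "kwargs": {"commands": [[[0,0.1,0,0,0,0,60],[0,0.1,0,0,0,0,60]]]}}

```text
time: 5.1
eef_pos: [0.4586, 0.0097, -0.0034]
eef_rot: [-1.571, -0.002, 0.052]
force: [-6.0, -0.7, 36.4]
gripper_width: 0.601
```

Request:
{"fn": "move_arm", "kwargs": {"commands": [[[0,-0.15,0,0,0.3,0,60],[0.5,-0.03,0,0,0,0,60],[0.5,0,0,0,0,0,60],[0.5,0,0,0,0,0,60],[0,0,0,0,0,0,60]]]}}

```text
time: 5.6
eef_pos: [0.4755, 0.0104, -0.0013]
eef_rot: [-1.571, -0.003, 0.046]
force: [0.1, 0.0, -0.2]
gripper_width: 0.6
```

Request:
{"fn": "move_arm", "kwargs": {"commands": [[[0.4,0,0,0,0,0,60],[0.4,0,0,0,0,0,60],[0.3,0,0,0,0,0,60],[0,0,0,0,0,0,60]]]}}

```text
time: 6.0
eef_pos: [0.4871, 0.0111, -0.0018]
eef_rot: [-1.571, -0.002, 0.047]
force: [0.2, -0.0, -0.2]
gripper_width: 0.598
```

Request:
{"fn": "move_arm", "kwargs": {"commands": [[[0.3,0,0,0,0,0,60],[0.3,0,0,0,0,0,60]]]}}

```text
time: 6.2
eef_pos: [0.4928, 0.0114, -0.0018]
eef_rot: [-1.571, -0.001, 0.047]
force: [-1.2, 0.9, 0.9]
gripper_width: 0.603
```

Request:
{"fn": "move_arm", "kwargs": {"commands": [[[0.15,0,0,0,0,0,60],[0.15,0,0,0,0,0,60]]]}}

```text
time: 6.4
eef_pos: [0.4962, 0.0116, -0.0018]
eef_rot: [-1.571, -0.001, 0.047]
force: [-1.9, 0.9, -0.0]
gripper_width: 0.597
```

Run:
```python
from h import *
s=env.read_state(); print(s["eef_pos"],s["eef_rot"],s["force"])
a=env.camera("top")[150:250,220:340];b=env.camera("side")[170:270,220:340]
cv2.imwrite("pics/two2.png",np.hstack([cv2.resize(i,(400,333),interpolation=cv2.INTER_CUBIC) for i in(a,b)]))
```

```text
[ 0.4961708   0.0115587  -0.00182399] [-1.57102364e+00 -6.82776496e-04  4.67306776e-02] [-1.85724093  0.86384276 -0.01439213]
```

View pics/two2.png

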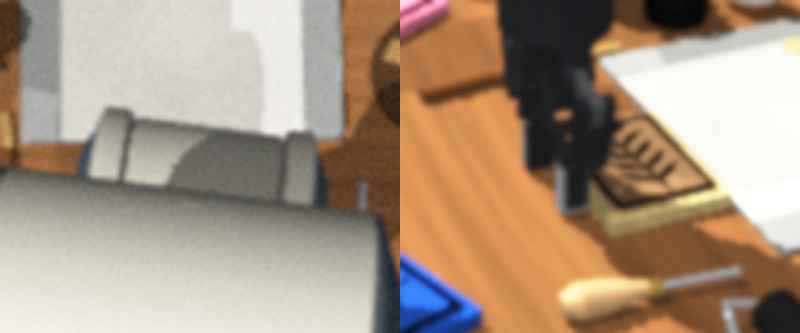

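The side view shows the block nearly square and close to the board at crop (725,190). The fingers are on its near edge and the ink is untouched. Next I close the gap gently.

Request:
{"fn": "move_arm", "kwargs": {"commands": [[[0.1,0,0,0,0,0,60],[0.1,0,0,0,0,0,60]]]}}

```text
time: 6.7
eef_pos: [0.4967, 0.0117, -0.0019]
eef_rot: [-1.571, 0.002, 0.047]
force: [-6.1, -2.2, 5.3]
gripper_width: 0.596
```

Request:
{"fn": "move_arm", "kwargs": {"commands": [[[0.06,0,0,0,0,0,60],[0.06,0,0,0,0,0,60],[0.06,0,0,0,0,0,60]]]}}

```text
time: 7.0
eef_pos: [0.4966, 0.0118, -0.0021]
eef_rot: [-1.57, 0.005, 0.046]
force: [-6.8, -1.7, 4.0]
gripper_width: 0.608
```

Request:
{"fn": "move_arm", "kwargs": {"commands": [[[0.06,0,0,0,0,0,60],[0.06,0,0,0,0,0,60]]]}}

```text
time: 7.2
eef_pos: [0.4966, 0.0118, -0.0021]
eef_rot: [-1.57, 0.008, 0.046]
force: [-4.9, -1.6, 5.3]
gripper_width: 0.599
```

Request:
{"fn": "move_arm", "kwargs": {"commands": [[[0.15,0,0,0,0,-0.4,60],[0.15,0,0,0,0,0,60]]]}}

```text
time: 7.4
eef_pos: [0.4967, 0.012, -0.0024]
eef_rot: [-1.57, 0.006, 0.046]
force: [-10.1, -2.4, 5.6]
gripper_width: 0.598
```

Run:
```python
from h import *
s=env.read_state(); print(s["eef_pos"],s["eef_rot"],s["force"],s["moment"])
b=env.camera("side")[165:245,250:350]
cv2.imwrite("pics/s3.png",cv2.resize(b,(750,600),interpolation=cv2.INTER_CUBIC))
```

```text
[ 0.49666587  0.01198233 -0.00236698] [-1.56978493  0.0060498   0.04630489] [-10.13747008  -2.39592736   5.56151486] [-0.51901906  1.51285563 -0.2151784 ]
```

View pics/s3.png

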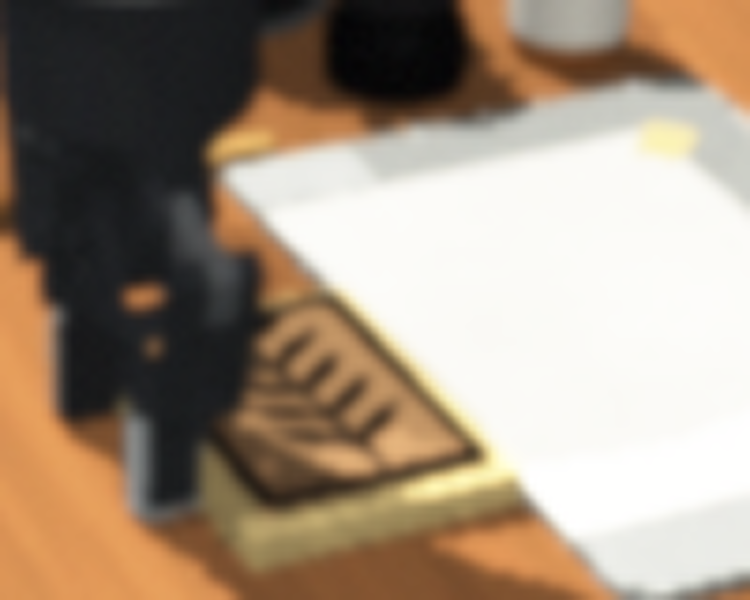

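The block lies flush against the board at crop (400,370)–(520,480) and square. Next is the lift: push plus rise.

Request:
{"fn": "move_arm", "kwargs": {"commands": [[[0.18,-0.1,0,0,0,-0.3,60],[0.18,-0.3,0,0,0,0,60],[0.18,-0.3,0,0,0,0,60]]]}}

```text
time: 7.75
eef_pos: [0.4969, 0.0122, 0.0035]
eef_rot: [-1.569, 0.011, 0.046]
force: [-8.8, -4.0, -0.0]
gripper_width: 0.597
```

Run:
```python
from h import *
s=env.read_state(); print(s["force"],s["moment"])
b=env.camera("side")[165:245,250:350]
cv2.imwrite("pics/s4.png",cv2.resize(b,(600,480),interpolation=cv2.INTER_CUBIC))
for n in ["right_edge","near_edge"]:
    for d in env.place_of("side",n)[:1]: print(n,d)
```

```text
[-8.84282858 -4.00137915 -0.00937256] [-0.56346079  1.37440863 -0.12820568]
right_edge {'at': [0.4872, 0.3253, 0.0075], 'p': 0.92}
near_edge {'at': [0.3467, -0.1342, 0.0055], 'p': 0.94}
```

View pics/s4.png

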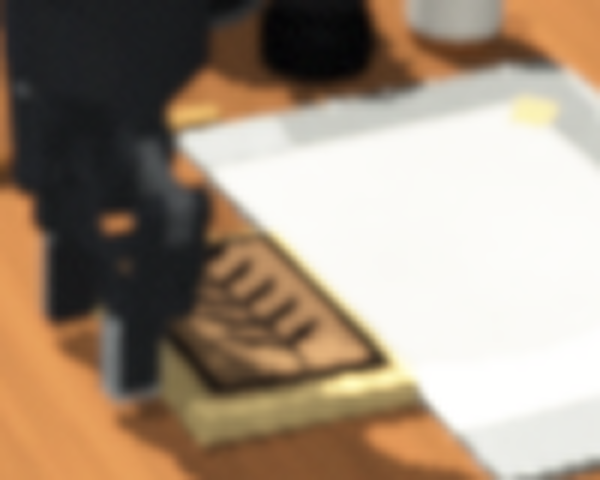

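The near corner and the fingertips rose together by about 3 px (6 mm), so the edge grips. Next I follow the arc.

Request:
{"fn": "move_arm", "kwargs": {"commands": [[[0.2,-0.4,0,0,0,-0.4,60],[0.22,-0.4,0,0,0,-0.2,60],[0.24,-0.4,0,0,0,-0.2,60],[0.26,-0.4,0,0,0,-0.2,60],[0.28,-0.4,0,0,0,-0.2,60]]]}}

```text
time: 8.4
eef_pos: [0.4999, 0.0125, 0.0218]
eef_rot: [-1.568, 0.008, 0.046]
force: [-9.2, -4.1, 1.3]
gripper_width: 0.601
```

Request:
{"fn": "move_arm", "kwargs": {"commands": [[[0.28,-0.42,0,0,0,-0.4,60],[0.28,-0.42,0,0,0,-0.2,60],[0.3,-0.42,0,0,0,-0.2,60],[0.3,-0.4,0,0,0,-0.2,60],[0.3,-0.4,0,0,0,-0.2,60]]]}}

```text
time: 8.9
eef_pos: [0.5075, 0.0127, 0.0418]
eef_rot: [-1.567, 0.0, 0.046]
force: [-5.6, -2.5, 2.6]
gripper_width: 0.6
```

Request:
{"fn": "move_arm", "kwargs": {"commands": [[[0.33,-0.4,0,0,0,-0.1,60],[0.35,-0.39,0,0,0,-0.1,60],[0.37,-0.38,0,0,0,-0.1,60],[0.38,-0.37,0,0,0,-0.1,60],[0.4,-0.36,0,0,0,-0.1,60]]]}}

```text
time: 9.4
eef_pos: [0.521, 0.0132, 0.061]
eef_rot: [-1.567, 0.001, 0.046]
force: [-7.1, -2.7, 5.2]
gripper_width: 0.599
```

Request:
{"fn": "move_arm", "kwargs": {"commands": [[[0.43,-0.32,0,0,0,-0.1,60],[0.44,-0.3,0,0,0,-0.1,60],[0.45,-0.28,0,0,0,-0.1,60],[0.46,-0.26,0,0,0,-0.1,60],[0.46,-0.24,0,0,0,-0.1,60]]]}}

```text
time: 9.9
eef_pos: [0.5384, 0.014, 0.076]
eef_rot: [-1.567, 0.003, 0.047]
force: [-8.4, -1.5, 11.6]
gripper_width: 0.599
```

Run:
```python
from h import *
s=env.read_state(); print(s["force"],s["moment"])
b=env.camera("side")[145:245,240:365]
cv2.imwrite("pics/s5.png",cv2.resize(b,(750,600),interpolation=cv2.INTER_CUBIC))
```

```text
[-8.35516624 -1.51256797 11.632313  ] [-0.45310164  1.37109706 -0.05270772]
```

View pics/s5.png

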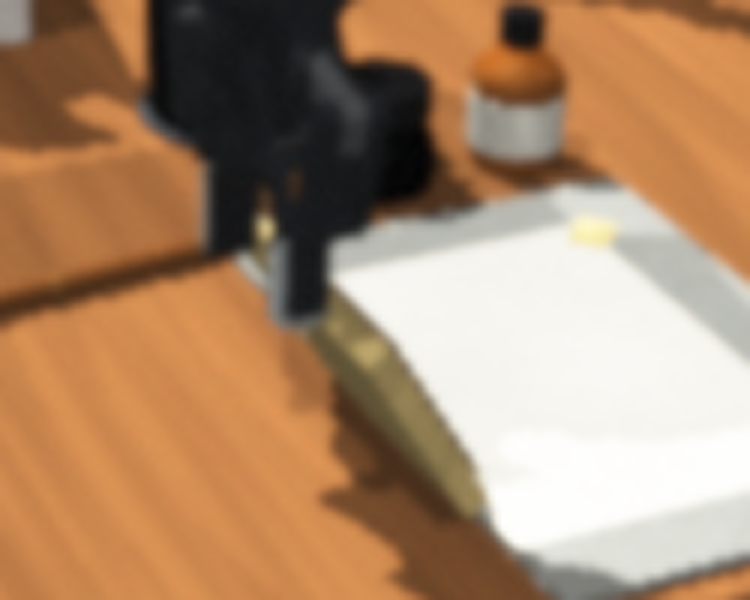

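The block is tipped about 60°, still square, and the fingertips are on its near edge at crop (300,310). Next I follow the arc with less preload.

Request:
{"fn": "move_arm", "kwargs": {"commands": [[[0.44,-0.25,0,0,0,0,60],[0.45,-0.22,0,0,0,0,60],[0.45,-0.2,0,0,0,0,60]]]}}

```text
time: 10.25
eef_pos: [0.552, 0.0145, 0.0842]
eef_rot: [-1.567, 0.002, 0.047]
force: [-3.2, -0.7, 4.8]
gripper_width: 0.603
```

Request:
{"fn": "move_arm", "kwargs": {"commands": [[[0.42,-0.1,0,0,0,0,60],[0.42,-0.08,0,0,0,0,60]]]}}

```text
time: 10.45
eef_pos: [0.5612, 0.0148, 0.0873]
eef_rot: [-1.567, 0.001, 0.047]
force: [-6.2, 0.6, 16.2]
gripper_width: 0.597
```

Request:
{"fn": "move_arm", "kwargs": {"commands": [[[0.4,-0.12,0,0,0,0,60],[0.4,-0.06,0,0,0,0,60]]]}}

```text
time: 10.65
eef_pos: [0.5706, 0.0152, 0.0903]
eef_rot: [-1.568, -0.002, 0.047]
force: [-1.7, -0.1, 3.7]
gripper_width: 0.599
```

Run:
```python
from h import *
b=env.camera("side")[145:245,240:365]
cv2.imwrite("pics/s6.png",cv2.resize(b,(750,600),interpolation=cv2.INTER_CUBIC))
```

```text
(no output)
```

View pics/s6.png

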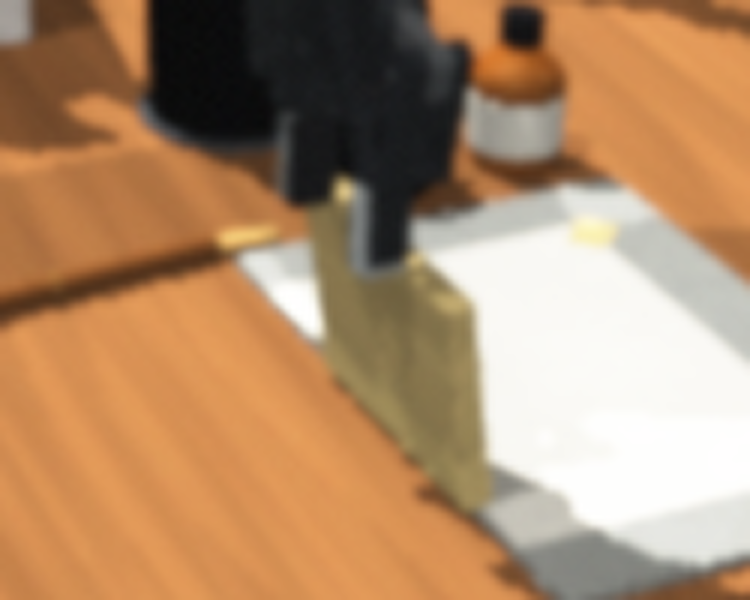

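The block stands almost upright at the board edge, its back to the robot, with the fingertips at its top edge (crop (380,270)). I keep easing it forward.

Request:
{"fn": "move_arm", "kwargs": {"commands": [[[0.3,-0.03,0,0,0,0,60],[0.3,0,0,0,0,0,60]]]}}

```text
time: 10.9
eef_pos: [0.5788, 0.0155, 0.0916]
eef_rot: [-1.568, -0.006, 0.047]
force: [-0.7, -1.0, 0.8]
gripper_width: 0.603
```

Request:
{"fn": "move_arm", "kwargs": {"commands": [[[0.35,0,0,0,0,0,60],[0.35,0,0,0,0,0,60],[0,0,0,0,0,0,60]]]}}

```text
time: 11.2
eef_pos: [0.5871, 0.0159, 0.0915]
eef_rot: [-1.568, -0.007, 0.047]
force: [0.8, -0.6, 0.5]
gripper_width: 0.599
```

Run:
```python
from h import *
b=env.camera("side")[145:245,240:365]
cv2.imwrite("pics/s7.png",cv2.resize(b,(750,600),interpolation=cv2.INTER_CUBIC))
```

```text
(no output)
```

View pics/s7.png

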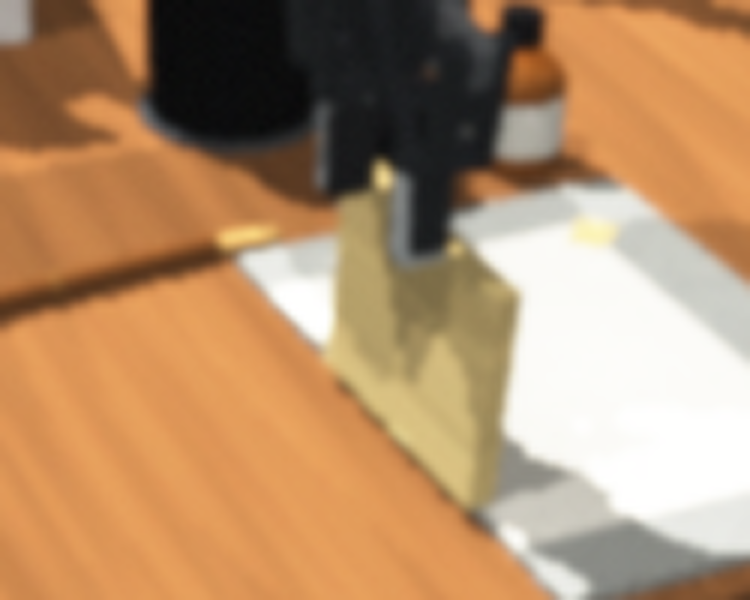

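The block now leans past vertical toward the paper, pushed from its back and square. I push on until it topples.

Request:
{"fn": "move_arm", "kwargs": {"commands": [[[0.5,0,0,0,0,0,60],[0.5,0,0,0,0,0,60],[0.5,0,0,0,0,0,60],[0,0,0,0,0,0,60],[0,0,0,0,0,0,60]]]}}

```text
time: 11.75
eef_pos: [0.603, 0.0167, 0.0912]
eef_rot: [-1.568, -0.006, 0.047]
force: [0.7, 0.2, 0.6]
gripper_width: 0.6
```

Run:
```python
from h import *
b=env.camera("side")[145:245,240:365]
cv2.imwrite("pics/s8.png",cv2.resize(b,(750,600),interpolation=cv2.INTER_CUBIC))
```

View pics/s8.png

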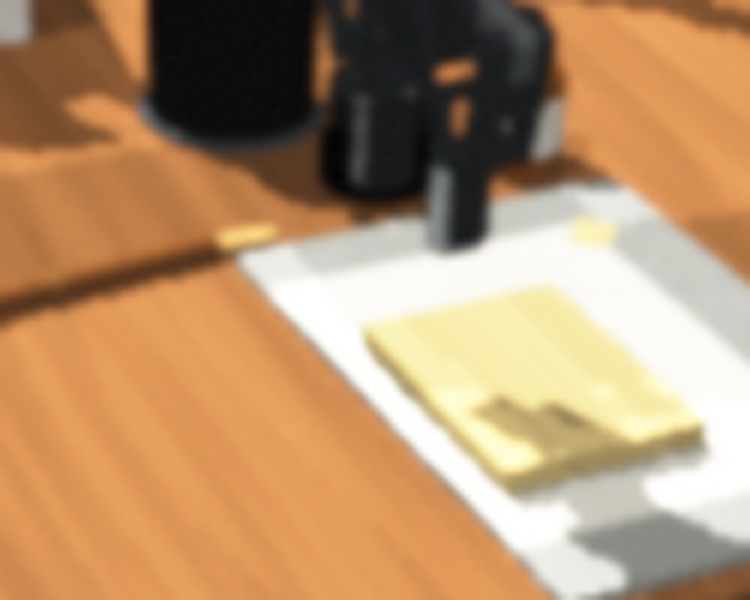

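The block lies plain back up on the paper, clear of the near edge. I check its squareness from the corner pixels, then press.

Run:
```python
from h import *
env.camera("side")
q=[(365,328),(548,287),(703,432),(510,478)]
P=np.array([ray("side",(u/6+240,v/6+145),.021)[:2] for u,v in q]); print(np.round(P,3))
print("centre",P.mean(0),"yaw near/far edge",[np.arctan2(-(a-b)[0],(a-b)[1]) for a,b in ((P[0],P[3]),(P[1],P[2]))])
e=[(240,258),(545,590)]
B=np.array([ray("side",(u/6+240,v/6+145),.006)[:2] for u,v in e]); print("board edge",np.round(B,3),np.arctan2(-(B[0]-B[1])[0],(B[0]-B[1])[1]))
for d in env.place_of("side","block")[:3]: print(d)
for d in env.masks_of("side","block")[:4]:
    m=d["region"]; ys,xs=np.nonzero(m); print(d["p"],m.sum(),xs.mean(),ys.mean())
    if 290<xs.mean()<360 and 190<ys.mean()<230:
        c=max(cv2.findContours(m.astype(np.uint8),0,1)[0],key=cv2.contourArea)[:,0]
        print(cv2.minAreaRect(np.array([ray("side",k,.021)[:2] for k in c],np.float32)))
```

```text
[[ 0.603  0.062]
 [ 0.688  0.066]
 [ 0.691 -0.056]
 [ 0.607 -0.058]]
centre [0.64732586 0.00349201] yaw near/far edge [np.float64(0.034714982391574306), np.float64(0.021287378009466538)]
board edge [[ 0.589  0.159]
 [ 0.597 -0.108]] 0.029461653454822618
{'at': [0.6516, 0.0137, 0.0148], 'p': 0.92}
{'at': [0.438, 0.2967, -0.0023], 'p': 0.86}
{'at': [0.2916, -0.3297, 0.0059], 'p': 0.79}
0.86 1254 327.95295055821373 209.0909090909091
((0.6452810764312744, 0.003489978611469269), (0.10025469958782196, 0.13536889851093292), 2.8247857093811035)
0.79 4045 222.3777503090235 364.546847960445
0.76 2016 205.41170634920636 268.07440476190476
0.75 1261 185.85646312450436 214.9016653449643
```

Squared to the board (both ≈0.03 rad in the same camera), with the near mount edge ~11 mm inside the board edge. Next I move over its centre and press.

Request:
{"fn": "move_arm", "kwargs": {"commands": [[[2.3,0,-0.5,0,0,0.3,60],[2.2,0,-0.5,0,0,0,60],[0,2.5,0,0,0,0,60],[0,2.5,0,0,0,0,60],[0,0,0,0,0,0,60]]]}}

```text
time: 12.45
eef_pos: [0.6497, 0.0086, 0.0411]
eef_rot: [-1.568, -0.002, 0.047]
force: [-0.1, -0.6, -0.4]
gripper_width: 0.599
```

Request:
{"fn": "move_arm", "kwargs": {"commands": [[[0,0.5,0,0,0,0,60],[0,0.3,0,0,0,0,60],[0,0,0,0,0,0,60]]]}}

```text
time: 12.75
eef_pos: [0.65, 0.0087, 0.0346]
eef_rot: [-1.568, -0.003, 0.048]
force: [-0.1, -0.4, 0.1]
gripper_width: 0.6
```

Request:
{"fn": "move_arm", "kwargs": {"commands": [[[0,0.5,0,0,0,0,60],[0,0.5,0,0,0,0,60],[0,0,0,0,0,0,60]]]}}

```text
time: 13.05
eef_pos: [0.6508, 0.0087, 0.0255]
eef_rot: [-1.569, -0.005, 0.048]
force: [-1.0, 1.1, 0.2]
gripper_width: 0.601
```

Request:
{"fn": "move_arm", "kwargs": {"commands": [[[0,0.2,0,0,0,0,60],[0,0.15,0,0,0,0,60],[0,0,0,0,0,0,60]]]}}

```text
time: 13.35
eef_pos: [0.6509, 0.0087, 0.0218]
eef_rot: [-1.569, -0.005, 0.048]
force: [0.3, 0.3, -0.1]
gripper_width: 0.599
```

Request:
{"fn": "move_arm", "kwargs": {"commands": [[[0,0.1,0,0,0,0,60],[0,0.1,0,0,0,0,60]]]}}

```text
time: 13.55
eef_pos: [0.651, 0.0087, 0.0199]
eef_rot: [-1.569, -0.005, 0.048]
force: [0.9, 0.0, -0.4]
gripper_width: 0.599
```

Request:
{"fn": "move_arm", "kwargs": {"commands": [[[0,0.1,0,0,0,0,60],[0,0.1,0,0,0,0,60]]]}}

```text
time: 13.75
eef_pos: [0.6511, 0.0087, 0.0178]
eef_rot: [-1.569, -0.006, 0.048]
force: [-0.8, -1.0, 8.6]
gripper_width: 0.6
```

Contact. Next a firm press with a hold.

Request:
{"fn": "move_arm", "kwargs": {"commands": [[[0,0.08,0,0,0,0,60],[0,0.08,0,0,0,0,60],[0,0.08,0,0,0,0,60],[0,0.08,0,0,0,0,60],[0,0.08,0,0,0,0,60]]]}}

```text
time: 14.25
eef_pos: [0.6511, 0.0087, 0.0177]
eef_rot: [-1.569, -0.007, 0.048]
force: [-4.9, 1.2, 13.1]
gripper_width: 0.604
```

Request:
{"fn": "move_arm", "kwargs": {"commands": [[[0,0.08,0,0,0,0,60],[0,0.08,0,0,0,0,60],[0,0.08,0,0,0,0,60],[0,0.08,0,0,0,0,60],[0,0.08,0,0,0,0,60]]]}}

```text
time: 14.75
eef_pos: [0.6511, 0.0087, 0.0177]
eef_rot: [-1.57, -0.009, 0.048]
force: [-4.2, 0.8, 13.5]
gripper_width: 0.598
```

Request:
{"fn": "move_arm", "kwargs": {"commands": [[[0,0.14,0,0,0,0.3,60],[0,0.18,0,0,0,0,60],[0,0.18,0,0,0,0,60],[0,0.18,0,0,0,0,60],[0,0.18,0,0,0,0,60]]]}}

```text
time: 15.25
eef_pos: [0.6512, 0.0087, 0.0176]
eef_rot: [-1.571, -0.006, 0.048]
force: [-10.5, -0.1, 30.4]
gripper_width: 0.602
```

Request:
{"fn": "move_arm", "kwargs": {"commands": [[[0,0.18,0,0,0,0,60],[0,0.18,0,0,0,0,60],[0,0.18,0,0,0,0,60],[0,0.18,0,0,0,0,60],[0,0.18,0,0,0,0,60]]]}}

```text
time: 15.75
eef_pos: [0.6512, 0.0087, 0.0176]
eef_rot: [-1.571, -0.01, 0.048]
force: [-10.3, -0.2, 31.4]
gripper_width: 0.6
```

30 N held for about a second, with no slip. I take the hand straight up and back.

Request:
{"fn": "move_arm", "kwargs": {"commands": [[[0,-0.1,0,0,0,0,60],[0,-0.5,0,0,0,0,60],[0,-2,0,0,0,0,60],[0,-4,0,0,0,0,60],[0,-4,0,0,0,0,60]]]}}

```text
time: 16.25
eef_pos: [0.647, 0.0089, 0.1224]
eef_rot: [-1.57, -0.001, 0.048]
force: [1.0, 0.1, 0.1]
gripper_width: 0.599
```

Request:
{"fn": "move_arm", "kwargs": {"commands": [[[0,-4,0,0,0,0,60],[-3,-3,0,0,0,0,60],[-4,-1,0,0,0,0,60],[-4,0,0,0,0,0,60],[-4,0,0,0,0,0,60]]]}}

```text
time: 16.75
eef_pos: [0.4993, 0.0012, 0.2109]
eef_rot: [-1.572, -0.014, 0.049]
force: [0.4, -0.7, 0.1]
gripper_width: 0.595
```

Request:
{"fn": "move_arm", "kwargs": {"commands": [[[-4,0,0,0,0,0,60],[-4,0,0,0,0,0,60],[-2,0,0,0,0,0,60],[0,0,0,0,0,0,60],[0,0,0,0,0,0,60]]]}}

```text
time: 17.25
eef_pos: [0.3905, -0.0034, 0.2105]
eef_rot: [-1.572, -0.014, 0.048]
force: [0.3, -0.2, 0.5]
gripper_width: 0.599
```

Run:
```python
from h import *
s=env.read_state(); print(s["eef_pos"],s["force"])
a=env.camera("top")[120:260,180:380];b=env.camera("side")[145:245,240:365]
cv2.imwrite("pics/end.png",np.hstack([cv2.resize(a,(430,300),interpolation=cv2.INTER_CUBIC),cv2.resize(b,(370,300),interpolation=cv2.INTER_CUBIC)]))
```

```text
[ 0.39052419 -0.00337951  0.21045164] [ 0.32014945 -0.17116249  0.45749024]
```

View pics/end.png

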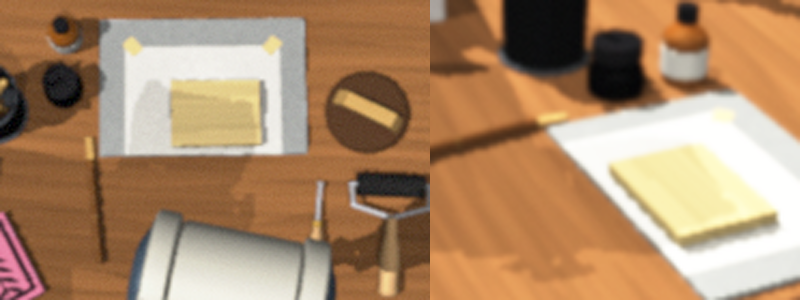

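The final picture shows the block, plain back up, wholly on the paper (top crop x 171–264, y 80–147; board near edge at y 155). It is parallel to the board edge, and the tools in view have not moved. I hand the job in.

```bash
python3 -c "
from bench import env
print(env.job_done())"
```

```text
the job is handed in; nothing more can be done
None
```

The block is printed: it lies face down on the paper, squared to the board, and the job is handed in at about 17 s on the robot's clock.

- **Flip:** I pushed the brown lino block square against the board with two open fingertips. Its near edge then rose round the board edge until it toppled over onto the sheet. In the pictures taken along the way the fingers were only on its plain near edge and back, never on the inked face.
- **Print:** I pressed the plain back with the fingertips, first at about 13 N, then at about 30 N for roughly a second. The hand stayed in place during the press, and I then took it up and back.
- **Squareness and position:** Before the press, the block and the board edge both measured about 0.03 rad in the side camera. The near mount edge was about 11 mm inside the board edge, so the face was about 19 mm in. I did not measure this again after the press, but the last picture shows the block still square and wholly on the paper.
- **Surroundings:** In the last picture the ink jar, ink bottle, baren, brayer, gouge and reed pen are where they started. Only part of the pen cup was in view. The wrist force read about zero, with the hand clear.

**Disagreements:**
- The board's angle came out 0.03 rad in the side view but 0.043–0.049 rad in the top view.
- The finder put the block's centre about 10 mm further in y than the corner pixels did. That is well inside the paper margin.
- While feeling for the bench, the fingertips touched it with a brief 54 N. That is below the 120 N wrist limit, and the 40 N limit covers the arm and gripper body, not the fingertips.

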